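# Load the free carving station

### The job

Find the carving station whose bed is still empty, lift its clear splash shield past its balance point so that it rests fully open by itself, and set the black stone blank flat in that bed, square to the jaw, letting go of it there. Then push the blue jaw up until the stone is tight against the back fence and the orange sprung pad is well squeezed (more than half its travel), without ramming it, and leave it clamped with the shield up. Leave the other station with its green stone, its shield shut, and the things on the bench alone.

Things in the scene. Friction and masses are not known exactly. Their poses are not given: they have to be found in the camera images.
- station_a: Carving station on the left (+y): grey base plate 245 x 130 x 20 mm fixed to the table. Origin: on the table under the bed centre; x points to the back (away from the robot), z up. On it, front to back: blue jaw, open bed, steel fence, two green hinge posts (110 mm high, 126 mm apart over all, 95 mm behind the bed centre).
- bed_a (a point): Bed centre of station a, on top of its plate, 20 mm above the table. One station has the green carved stone here; the other is free. The fence behind it (80 wide, 22 high) is set by hand: its face stands anywhere from 30 to 50 mm behind the bed centre and is not reported, so see or feel for it.
- shield_a (a joint): Hinge of station a's clear splash shield (rad): 0 = shut, level over the bed; 1.75 = fully open, leaning back on its stop. Counterweighted: below about 0.8 rad it drops shut, above it swings on and rests open by itself. About 1 N at the handle lifts it.
- handle_a (a point): Middle of the shield's red handle, a round bar 12 mm thick and 86 mm clear between the side rails, parallel to the station's y. Shut it is 100 mm above the table and 105 mm in front of the bed centre, 200 mm from the hinge axis; 52 mm of open space lie between it and the clear pane. The pane is 105 mm long, 4 mm thick.
- hinge_a (a point): Hinge axis of that shield (parallel to the station's y), 95 mm behind the bed centre, 100 mm above the table.
- jaw_a: Blue sliding jaw of station a: block 18 (x) x 60 (y) x 38 mm high, origin at the centre of its underside on the plate; slides only along the station's x, 100 mm from its front end, 89 mm in front of the bed centre. It takes about 10 N to slide and stays where it is left.
- pad_a: Orange sprung pad on the jaw's bed side, 6 x 50 x 28 mm; origin at the middle of its pressing face, 25 mm behind the jaw's centre and 17.5 mm above the plate when free. It gives up to 6 mm towards the jaw, 1.5 N per mm (9 N when flat against its stop).
- station_b: Carving station on the right (-y): grey base plate 245 x 130 x 20 mm fixed to the table. Origin: on the table under the bed centre; x points to the back (away from the robot), z up. On it, front to back: blue jaw, open bed, steel fence, two green hinge posts (110 mm high, 126 mm apart over all, 95 mm behind the bed centre).
- bed_b (a point): Bed centre of station b, on top of its plate, 20 mm above the table. One station has the green carved stone here; the other is free. The fence behind it (80 wide, 22 high) is set by hand: its face stands anywhere from 30 to 50 mm behind the bed centre and is not reported, so see or feel for it.
- shield_b (a joint): Hinge of station b's clear splash shield (rad): 0 = shut, level over the bed; 1.75 = fully open, leaning back on its stop. Counterweighted: below about 0.8 rad it drops shut, above it swings on and rests open by itself. About 1 N at the handle lifts it.
- handle_b (a point): Middle of the shield's red handle, a round bar 12 mm thick and 86 mm clear between the side rails, parallel to the station's y. Shut it is 100 mm above the table and 105 mm in front of the bed centre, 200 mm from the hinge axis; 52 mm of open space lie between it and the clear pane. The pane is 105 mm long, 4 mm thick.
- hinge_b (a point): Hinge axis of that shield (parallel to the station's y), 95 mm behind the bed centre, 100 mm above the table.
- jaw_b: Blue sliding jaw of station b: block 18 (x) x 60 (y) x 38 mm high, origin at the centre of its underside on the plate; slides only along the station's x, 100 mm from its front end, 89 mm in front of the bed centre. It takes about 10 N to slide and stays where it is left.
- pad_b: Orange sprung pad on the jaw's bed side, 6 x 50 x 28 mm; origin at the middle of its pressing face, 25 mm behind the jaw's centre and 17.5 mm above the plate when free. It gives up to 6 mm towards the jaw, 1.5 N per mm (9 N when flat against its stop).
- blank_center (a point): Centre of the loose black stone blank, a block 44 (its x) x 56 (its y) x 34 mm high, about 0.25 kg, lying between the stations. It sits in the bed with its 44 mm across, between pad and fence, its 56 mm along the station's y.
- carved_center (a point): Centre of the green carved stone (round, 48 mm wide, 30 mm high), already sitting in one station's bed. Must not be disturbed.
- offcut: White marble offcut, 50 x 35 x 25 mm, loose bystander; origin under its centre.
- pot: White ceramic pot, 70 mm wide, 85 mm high, loose bystander; origin under its centre.
- flask: White plastic flask, 56 mm wide, 150 mm high, loose bystander; origin under its centre.
- brush: Dust brush lying on the table, loose bystander.
- grit: Amber jar with black cap, 64 mm wide, 75 mm high, loose bystander; origin under its centre.
- mug: Blue ceramic mug, 76 mm wide, 90 mm high, loose bystander; origin under its centre.
There are look-alikes about, which are no part of the job. Of the things that look like the part that bears blank_center, the middle-sized one is meant.

How it is judged (in metres and radians):
On the way, in this order (a step that is already met when the one before it is completed fails the run):
1. the free station's shield rests open by itself, untouched by the robot (((horizontal distance between carved_center and bed_b below 0.06 m and value of joint shield_a above 1.6 rad and contact force between each of the arm, the fingers and shield_a below 0.05 N) or (horizontal distance between carved_center and bed_a below 0.06 m and value of joint shield_b above 1.6 rad and contact force between each of the arm, the fingers and shield_b below 0.05 N))), for 0.2 s.
2. the black blank lies flat in the free station's bed, let go (((horizontal distance between carved_center and bed_b below 0.06 m and x of blank_center in the frame of station_a between -0.04 and 0.04 m and y of blank_center in the frame of station_a between -0.02 and 0.02 m and z of blank_center in the frame of station_a below 0.041 m and angle between blank_center's own z axis and vertical below 0.1 rad and contact force between the fingers and blank below 0.05 N) or (horizontal distance between carved_center and bed_a below 0.06 m and x of blank_center in the frame of station_b between -0.04 and 0.04 m and y of blank_center in the frame of station_b between -0.02 and 0.02 m and z of blank_center in the frame of station_b below 0.041 m and angle between blank_center's own z axis and vertical below 0.1 rad and contact force between the fingers and blank below 0.05 N))), for 0.2 s.
At the end, for the whole second after the job is handed in: The shield of the station that was free rests open (over 1.6 rad), the other is shut; the blank lies flat in that bed (within 20 mm of its middle line and 40 mm of its centre along it), at rest, let go, the sprung pad pressing it with over 4 N (2.7 mm squeezed) (((horizontal distance between carved_center and bed_b below 0.06 m and value of joint shield_a above 1.6 rad and contact force between each of the arm, the fingers and shield_a below 0.05 N and x of blank_center in the frame of station_a between -0.04 and 0.04 m and y of blank_center in the frame of station_a between -0.02 and 0.02 m and z of blank_center in the frame of station_a below 0.041 m and angle between blank_center's own z axis and vertical below 0.1 rad and contact force between pad_a and blank above 4 N and value of joint shield_b below 0.1 rad and linear speed of blank below 0.02 m/s) or (horizontal distance between carved_center and bed_a below 0.06 m and value of joint shield_b above 1.6 rad and contact force between each of the arm, the fingers and shield_b below 0.05 N and x of blank_center in the frame of station_b between -0.04 and 0.04 m and y of blank_center in the frame of station_b between -0.02 and 0.02 m and z of blank_center in the frame of station_b below 0.041 m and angle between blank_center's own z axis and vertical below 0.1 rad and contact force between pad_b and blank above 4 N and value of joint shield_a below 0.1 rad and linear speed of blank below 0.02 m/s))); the robot touches nothing.
It fails at once if the blank is rammed: the pad presses on it with more than 25 N (contact force between any of pad_a, pad_b and blank above 25 N).
It fails at once if the occupied station's shield is lifted (over 0.2 rad) ((horizontal distance between carved_center and bed_b below 0.06 m and value of joint shield_b above 0.2 rad) or (horizontal distance between carved_center and bed_a below 0.06 m and value of joint shield_a above 0.2 rad)).
It fails at once if the green carved stone is moved more than 15 mm (distance of carved_center from where it was at the start of the episode above 0.015 m).
It fails at once if a bystander on the bench is moved more than 30 mm (distance of any of offcut, pot, flask, brush, grit, mug from where it was at the start of the episode above 0.03 m).
It also fails if it takes over 70 s, if anything falls off the work surface, if the arm or the gripper's body presses on something with over 40 N, if the wrist force passes 120 N, or if a joint passes its speed limit or range.

### The arm

A 6-joint arm with a two-finger parallel gripper is mounted at the origin on the work surface. World frame = base frame: x ahead of the robot, y to its left, z up, the work surface at z = 0. Lengths are in mm, angles in rad, forces in N, time in s.
With the tool pointing down it reaches from about 275 to 850 mm from the base axis. Payload 5.2 kg.
Tool frame: the origin (TCP) lies where the fingers leave the gripper's body, on its centre line; the fingertips stand 73 mm ahead of it and the grasp point (between the pads) lies 54 mm ahead of it; z points along the fingers, y is the line along which they close (so a half turn about z gives the same grasp; the last joint's range is limited). The gripper opens to 85 mm and grips with 20 to 120 N. Pads are 22 mm wide; open, the fingers measure 114 mm over their backs; the gripper's body (76 mm by 85 mm) begins 54 mm behind the grasp point. The pads swing forward as they close: fully open they stand 13 mm farther back than shut.
Start: joints at [0.916, 0.259, 1.535, -0, 1.348, -0.203], TCP at [240.102, 494.83, 303.91] pointing down, gripper open.
Joint ranges: [-3.14, 3.14], [-0.91, 2.08], [0.19, 2.58], [-1.22, 4.36], [0.22, 2.71], [-3.12, 3.12]. Speed limits (rad/s): [2.57, 2.57, 3.14, 3.14, 3.14, 3.14].

### API

Orientations are given as a unit quaternion [x, y, z, w].
In Python, from workcell import manip gives the robot as it stands.
- The arm moves only by the tool carry_out, never from a script. Its argument "motion" is a list that holds one entry, the list of rows, each a list of 6 numbers: the shift along the tool's x, y, z in cm, then the turn, a rotation vector about the tool's x, y, z in rad. In form: [[[tx, ty, tz, rx, ry, rz], ...]]. A call has 1 to 20 rows; each row shifts and turns the commanded pose from where the row before left it, along the tool's axes as they then stand; what a row does not reach is not made up. A row lasts 1/8 s, in which the tool goes at most 62.5 mm and 10.7 degrees, less where a joint would pass 70% of its speed; a pose out of reach is approached as far as the arm can. A call is refused whole if a number of a shift passes 6.25 or a number of a turn 0.188, either way. A call with a gripper value outside its range is refused whole. "fingers" is the opening in per cent of the stroke, from 0 (shut) to 100 (fully open), set as the call begins (left out, the last holds). The fingers move at their own pace and stop on an object; "grip_force" is the grip in N (left out, the last holds). Time passes only in rows, so rows that do not move let the fingers close. It gives the time, the measured TCP pose, the force, the opening and the grip force at its end, in the units of the state.
- manip.get_state(): the state, without advancing time (a new reading comes with each control period).
- manip.camera(name): name is "scene" or "top"; returns a dict with "img" (400x640x3 uint8, red, green, blue), "depth" (400x640 float32, mm along the optical axis (not along the pixel's ray), 0 where there is no reading), "fx", "fy", "cx", "cy" (pixels), "T" (4x4, takes a point from camera to world coordinates). Camera axes: x right, y up, looking along -z (the intrinsics and any distortion apply to the point x, -y, -z); pixel columns grow to the right and rows downward; lengths in mm; the calibration is good to about 2 mm. A picture is of the moment at which its call begins.
- manip.hand_in(): hands the job in; it is judged then, once.
The state is a dict: "time": time; "joints": joint angles; "joint_vel": joint speeds; "joint_torque": joint torques, N m; "position": TCP position; "tool_rot": TCP orientation; "ft_force": force on the tool from outside, world axes, zero at the start; "moment": the same for the moment, N m; "grip_width": finger opening in mm; "grasp_force": force on a finger pad.
Only numpy, scipy, OpenCV 4.12 (cv2) and the standard library are available. Lean on these libraries where they do the work, as an engineer would, in place of code of your own. Each camera call takes 0.05 s, during which the arm holds its last target. There are 200 camera calls.

## Working session

There is one attempt and no reset: what is moved stays moved. The work goes in short steps, Python scripts to look and compute and a tool call to move; the robot and the scene stay as the last step left them, time stands still between calls to the robot, and variables do not carry over. Pictures are saved under pics/ and viewed, at most 10 in all, crops included, and the job is handed in when it is done.

Besides the shell and the picture viewer there is one more tool, called after "Request:" as name(argument=value, ...), one argument or row to a line, values as JSON. carry_out: Moves the arm, as the interface text tells. Its arguments: {"type":"object","properties":{"motion":{"type":"array"},"fingers":{"type":"number"},"grip_force":{"type":"number"}},"required":["motion"]}

```bash
mkdir -p pics; cat > h.py <<'E'
import numpy as np, cv2
from workcell import manip
def shot(n,f):
    c=manip.camera(n); cv2.imwrite(f'pics/{f}.png',c['img'][:,:,::-1]); np.save(f'pics/{f}_d.npy',c['depth'])
    np.savez(f'pics/{f}.npz',T=c['T'],k=[c['fx'],c['fy'],c['cx'],c['cy']],d=c['depth'],img=c['img']); return c
def px(f,u,v,z=None,d=None):
    c=np.load(f'pics/{f}.npz'); fx,fy,cx,cy=c['k']; T=c['T']
    r=np.array([(u-cx)/fx,-(v-cy)/fy,-1])
    if z is None:
        dd=d or c['d'][int(v),int(u)]; return (T@np.r_[r*dd,1])[:3].round(1)
    w=T[:3,:3]@r; s=(z-T[2,3])/w[2]; return (T[:3,3]+s*w).round(1)
E
python3 - <<'E'
from h import *
for n in('scene','top'):
    c=shot(n,n+'0'); print(n,c['fx'],c['cx'],c['cy'],c['T'].round(2).tolist())
    print([k for k in c])
print(manip.get_state())
E
```

```text
scene 414.5500220881905 316.86953761623704 204.61103627616248 [[0.88, -0.31, 0.36, 1020.75], [0.48, 0.57, -0.67, -729.59], [0.0, 0.76, 0.65, 839.59], [0.0, 0.0, 0.0, 1.0]]
['img', 'depth', 'fx', 'fy', 'cx', 'cy', 'T']
top 446.9357760304969 314.87109911550357 199.28859413589313 [[0.02, 0.98, -0.18, 322.24], [-1.0, 0.02, -0.0, 25.16], [0.0, 0.18, 0.98, 1569.63], [0.0, 0.0, 0.0, 1.0]]
['img', 'depth', 'fx', 'fy', 'cx', 'cy', 'T']
{'time': 0.1, 'joints': array([ 9.16212450e-01,  2.59286344e-01,  1.53597116e+00, -1.25719251e-05,
        1.34799484e+00, -2.02795548e-01]), 'joint_vel': array([-0.00044221, -0.00019224, -0.00458616, -0.00074216, -0.0007755 ,
        0.00063281]), 'joint_torque': array([ 2.30390142e-03, -4.46967959e+01, -2.91249543e+01, -3.42628518e-04,
        6.26910129e-03, -2.87967828e-05]), 'position': array([239.8769416 , 494.54141638, 303.14998784]), 'tool_rot': array([ 2.23976463e-01,  9.74594200e-01, -7.57299488e-04, -3.39373937e-04]), 'ft_force': array([ 0.63409198,  0.75303643, -0.18560221]), 'moment': array([-0.01219055, -0.02940912,  0.03928086]), 'grasp_force': 0.0, 'grip_width': 85.39028717439223}
```

View pics/top0.png

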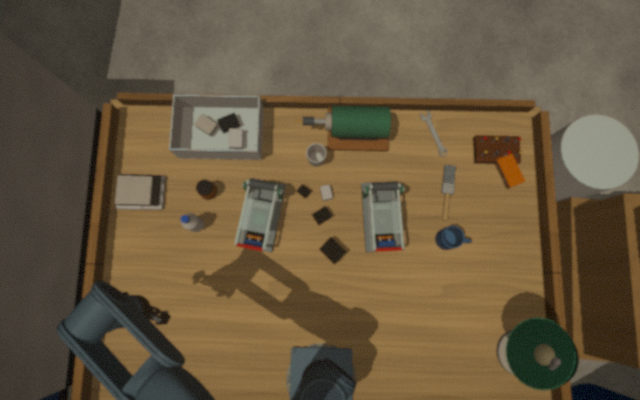

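View pics/scene0.png

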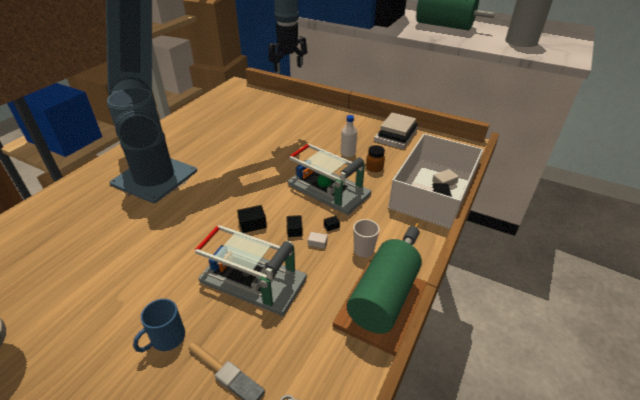

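The top view has station a (260,215) on the left. In the scene view the green stone sits in that station, at (325,182), so station b at (384,215) in the top view is free. Three black blocks lie between the stations, at (333,250) large, (322,215) middle and (304,190) small, so the middle one is the blank. I'll enlarge that area.

```bash
python3 - <<'E'
from h import *
i=cv2.imread('pics/top0.png')[172:267,290:420]
i=cv2.convertScaleAbs(i,alpha=1.8,beta=20)
cv2.imwrite('pics/crop1.png',cv2.resize(i,None,fx=6,fy=6,interpolation=cv2.INTER_CUBIC))
for p in [(333,250),(322,215),(304,190)]: print(px('top0',*p))
E
```

```text
[424.  -34.9  41.8]
[544.7   4.3  34.1]
[634.5  69.1  22. ]
```

View pics/crop1.png

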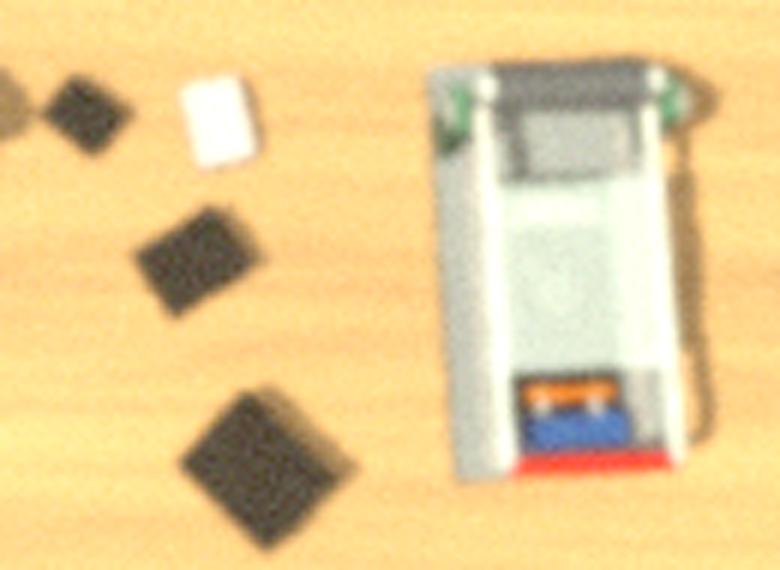

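```bash
python3 - <<'E'
from h import *
P=lambda u,v,z: px('top0',290+(u-3)/6,172+(v-3)/6,z)
for n,u,v,z in [('plateFL',458,479,20),('plateBL',430,68,20),('hL',514,463,100),('hR',672,460,100),('blL',135,258,34),('blT',211,207,34),('blR',255,253,34),('blB',178,315,34),('postL',458,100,110),('postR',674,97,110),('jawL',526,432,58),('jawR',628,430,58)]: print(n,P(u,v,z))
c=np.load('pics/top0.npz');img=c['img'].astype(int)
# black blank mask
from scipy import ndimage as nd
m=np.zeros(img.shape[:2],bool); 
pts={}
vv,uu=np.mgrid[200:230,305:340]
W=np.array([px('top0',u,v) for u,v in zip(uu.ravel(),vv.ravel())])
s=W[(W[:,2]>22)&(W[:,2]<50)]; r=cv2.minAreaRect(s[:,:2].astype(np.float32)); print(len(s),r,cv2.boxPoints(r).round(1).tolist(),s[:,2].mean(), s.mean(0))
# red handle
hs=(img[:,:,0]>90)&(img[:,:,1]<60)&(img[:,:,2]<70)
v,u=np.nonzero(hs&(np.arange(640)[None]>360)&(np.arange(640)[None]<410)&(np.arange(400)[:,None]>235)&(np.arange(400)[:,None]<255))
H=np.array([px('top0',a,b,100) for a,b in zip(u,v)]); print(len(H),H.mean(0),H.min(0),H.max(0),np.polyfit(H[:,1],H[:,0],1))
# plate: depth pts z 12..28
vv,uu=np.mgrid[170:260,350:420]
W=np.array([px('top0',u,v) for u,v in zip(uu.ravel(),vv.ravel())])
s=W[(W[:,2]>12)&(W[:,2]<28)]; print(len(s)); 
s=W[W[:,2]>12]; r=cv2.minAreaRect(s[:,:2].astype(np.float32)); print(r)
E
```

```text
plateFL [ 423.  -149.1   20. ]
plateBL [ 664.6 -132.9   20. ]
hL [ 427.1 -170.7  100. ]
hR [ 430.3 -257.   100. ]
blL [545.9  39.1  34. ]
blT [576.6  -4.5  34. ]
blR [550.1 -30.3  34. ]
blB [513.2  13.6  34. ]
postL [ 626.8 -139.3  110. ]
postR [ 630.7 -259.3  110. ]
jawL [ 447.6 -183.1   58. ]
jawR [ 449.8 -240.5   58. ]
209 ((545.70361328125, 6.676795959472656), (44.78343200683594, 57.08435821533203), 33.038673400878906) [[511.3999938964844, 18.399999618530273], [542.5, -29.5], [580.0, -5.0], [548.9000244140625, 42.79999923706055]] 33.948325358851676 [544.7430622    6.71818182  33.94832536]
86 [ 432.30116279 -212.5         100.        ] [ 422.8 -252.1  100. ] [ 469.3 -176.7  100. ] [3.88752702e-02 4.40562158e+02]
951
((480.361572265625, -162.01754760742188), (242.79296875, 425.8092041015625), 69.88258361816406)
```

The middle black block gives a blank centre of about (546,6) with yaw about 33-35 deg. In the crop, the red handle spans (514..672, 462) and the left plate edge runs (458,479)–(430,68). That puts station b near (533.7,-206.3) with yaw about 0.066. Next I'll work out the move to the handle.

```bash
cat >> h.py <<'E'
from scipy.spatial.transform import Rotation as R
S=np.array([533.7,-206.3]); YAW=0.066
def st(x,y): 
    c,s=np.cos(YAW),np.sin(YAW); return S+[c*x-s*y, s*x+c*y]
def inst(p):
    d=np.asarray(p)[:2]-S; c,s=np.cos(YAW),np.sin(YAW); return np.array([c*d[0]+s*d[1],-s*d[0]+c*d[1]]).round(1)
def go(pos,yang=None):
    """tool-frame shift (cm) and turn to a down pose; yang = world angle of tool y"""
    s=manip.get_state(); r=R.from_quat(s['tool_rot']); p=s['position']
    print('t',s['time'],'pos',p.round(1),'st',inst(p),'F',s['ft_force'].round(1),'w',round(s['grip_width'],1),'gf',round(s['grasp_force'],1))
    print('shift cm',(r.inv().apply(np.asarray(pos)-p)/10).round(2))
    if yang is not None:
        y=np.array([np.cos(yang),np.sin(yang),0]);z=np.array([0,0,-1.]); x=np.cross(y,z)
        print('turn',(r.inv()*R.from_matrix(np.c_[x,y,z])).as_rotvec().round(3))
E
python3 - <<'E'
from h import *
h=st(-105,0); print(h)
go([*h,230],YAW)
E
```

```text
[ 428.928607   -213.22496992]
t 0.1 pos [239.9 494.5 303.1] st [-247.   718.7] F [ 0.6  0.8 -0.2] w 85.4 gf 0.0
shift cm [-47.91 -55.41   7.39]
turn [-2.000e-03  1.000e-03  1.053e+00]
```

Request:
carry_out(
  motion=[
    [[-3.69,-4.26,0.57,0,0,0],[-3.69,-4.26,0.57,0,0,0],[-3.69,-4.26,0.57,0,0,0],[-3.69,-4.26,0.57,0,0,0],[-3.69,-4.26,0.57,0,0,0],[-3.69,-4.26,0.57,0,0,0],[-3.69,-4.26,0.57,0,0,0],[-3.69,-4.26,0.57,0,0,0],[-3.69,-4.26,0.57,0,0,0],[-3.69,-4.26,0.57,0,0,0],[-3.69,-4.26,0.57,0,0,0],[-3.69,-4.26,0.57,0,0,0],[-3.69,-4.26,0.57,0,0,0],[0,0,0,0,0,0.175],[0,0,0,0,0,0.175],[0,0,0,0,0,0.175],[0,0,0,0,0,0.175],[0,0,0,0,0,0.175],[0,0,0,0,0,0.175]],
  ],
  fingers=60,
)

```text
time: 2.48
position: [429.7, -212.6, 229.5]
tool_rot: [0.684, 0.729, -0.0, -0.0]
ft_force: [-0.4, 0.7, 0.3]
grip_width: 51.1
grasp_force: 0.0
```

```bash
python3 - <<'E'
from h import *
h=st(-105,0)
go([*h,154],YAW)
shot('scene','s1')
i=cv2.imread('pics/s1.png')[170:330,150:350]
i=cv2.convertScaleAbs(i,alpha=1.4,beta=10)
cv2.imwrite('pics/crop2.png',cv2.resize(i,None,fx=3.75,fy=3.75,interpolation=cv2.INTER_CUBIC))
E
```

```text
t 2.475 pos [ 429.7 -212.6  229.5] st [-104.2    0.5] F [-0.4  0.7  0.3] w 51.1 gf 0.0
shift cm [-0.06 -0.07  7.55]
turn [-0.001 -0.001 -0.003]
```

View pics/crop2.png

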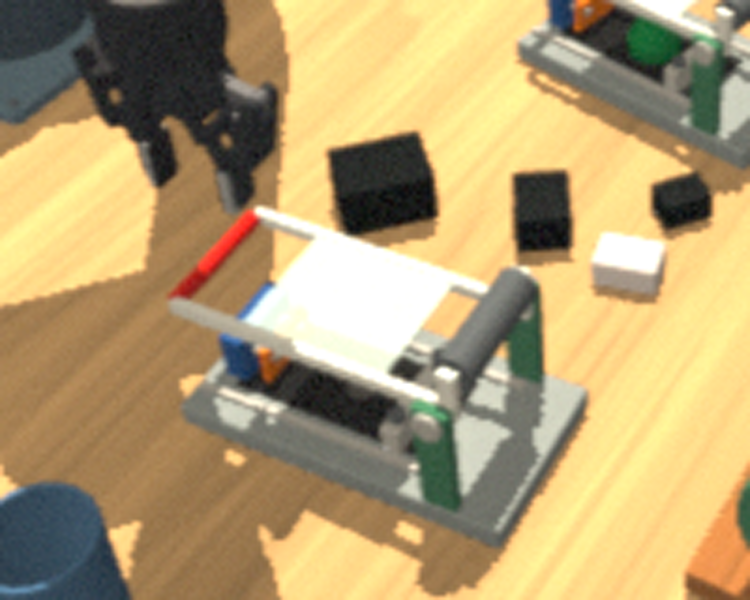

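The gripper hovers above station b's red handle, whose ends are at crop (258,213) and (175,297). The near plate edge runs from (185,405) to (500,540). I'll cross-check the handle and plate from this view.

```bash
python3 - <<'E'
from h import *
P=lambda u,v,z: px('s1',150+(u-1.4)/3.75,170+(v-1.4)/3.75,z)
for n,u,v,z in [('hL',256,213,100),('hR',178,295,100),('pFR',185,403,20),('pBR',500,531,20),('pBL',586,394,20)]:
    p=P(u,v,z); print(n,p,inst(p))
E
```

```text
hL [ 423.4 -164.   100. ] [-107.3   49.5]
hR [ 428.2 -250.   100. ] [-108.2  -36.6]
pFR [ 435.4 -273.3   20. ] [-102.5  -60.4]
pBR [ 676.4 -258.6   20. ] [138.9 -61.6]
pBL [ 669.  -137.1   20. ] [139.6  60.1]
```

Request:
carry_out(
  motion=[
    [[0,-0.1,2.5,0,0,0],[0,-0.1,2.5,0,0,0],[0,0,1.5,0,0,0],[0,0,1,0,0,0],[0,0,0,0,0,0]],
  ],
)

```text
time: 3.15
position: [427.8, -212.9, 154.4]
tool_rot: [0.682, 0.731, -0.0, -0.001]
ft_force: [-0.0, 0.6, 0.4]
grip_width: 51.3
grasp_force: 0.0
```

Request:
carry_out(
  motion=[
    [[0,0,0,0,0,0],[0,0,0,0,0,0],[0,0,0,0,0,0],[0,0,0,0,0,0],[0,0,0,0,0,0],[0,0,0,0,0,0]],
  ],
  fingers=0,
  grip_force=20,
)

```text
time: 3.9
position: [428.2, -213.2, 155.4]
tool_rot: [0.682, 0.731, 0.0, 0.001]
ft_force: [-0.3, -0.4, 6.5]
grip_width: 11.2
grasp_force: 21.0
```

Request:
carry_out(
  motion=[
    [[0,0.1,-2.0,0,0,0],[0,0.3,-1.98,0,0,0],[0,0.5,-1.94,0,0,0],[0,0.68,-1.88,0,0,0],[0,0.86,-1.8,0,0,0],[0,1.06,-1.7,0,0,0]],
  ],
)

```text
time: 4.65
position: [461.3, -210.9, 267.9]
tool_rot: [0.682, 0.731, -0.002, -0.002]
ft_force: [-5.2, -3.6, 1.5]
grip_width: 11.2
grasp_force: 19.9
```

Request:
carry_out(
  motion=[
    [[0,1.2,-1.59,0,0,0],[0,1.36,-1.46,0,0,0],[0,1.5,-1.32,0,0,0],[0,1.64,-1.16,0,0,0],[0,0.87,-0.52,0,0,0],[0,0,0,0,0,0]],
  ],
)

```text
time: 5.4
position: [527.8, -206.4, 330.7]
tool_rot: [0.682, 0.731, -0.001, 0.001]
ft_force: [-7.6, -0.0, 13.8]
grip_width: 11.0
grasp_force: 21.2
```

Request:
carry_out(
  motion=[
    [[0,0,0,0,0,0],[0,0,0,0,0,0],[0,0,0,0,0,0]],
  ],
  fingers=60,
)

```text
time: 5.78
position: [528.3, -205.9, 327.8]
tool_rot: [0.682, 0.731, 0.0, -0.0]
ft_force: [0.6, 0.1, -0.4]
grip_width: 51.0
grasp_force: 0.2
```

Request:
carry_out(
  motion=[
    [[0,0,-2,0,0,0],[0,0,-4,0,0,0],[0,0,-5,0,0,0],[0,0,-2,0,0,0],[0,-4,0,0,0,0],[0,-4,0,0,0,0]],
  ],
)

```text
time: 6.52
position: [447.9, -211.6, 457.9]
tool_rot: [0.682, 0.731, -0.0, -0.0]
ft_force: [-0.4, 0.1, 1.0]
grip_width: 51.2
grasp_force: 0.0
```

```bash
python3 - <<'E'
from h import *
shot('scene','s2');shot('top','t2')
a=cv2.imread('pics/s2.png')[110:330,150:350]; b=cv2.imread('pics/t2.png')[140:260,290:420]
a=cv2.resize(a,(400,440),interpolation=cv2.INTER_CUBIC); b=cv2.resize(b,(400,369),interpolation=cv2.INTER_CUBIC)
o=np.zeros((440,800,3),np.uint8); o[:,:400]=a; o[:369,400:]=b
cv2.imwrite('pics/c3.png',cv2.convertScaleAbs(o,alpha=1.4,beta=10))
go([545.7,6,220],np.radians(-56))
E
```

```text
t 6.625 pos [ 446.  -211.4  458.8] st [-87.8   0.7] F [-0.6 -0.1  0.2] w 51.2 gf 0.0
shift cm [21.03 11.43 23.86]
turn [-0.000e+00  1.000e-03  1.045e+00]
```

View pics/c3.png

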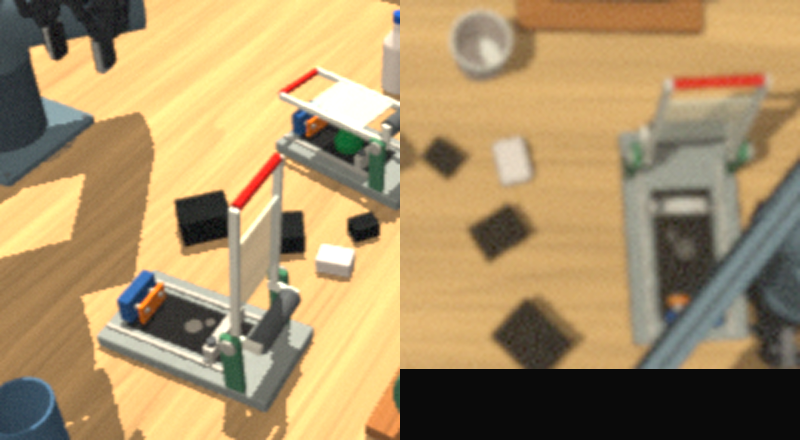

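The left half shows the shield standing open by itself, with the jaw at the front and the bed clear. In the right half (top view) the fence is near (680,205), and the blank at (500,231) has not moved. On to the blank.

Request:
carry_out(
  motion=[
    [[0,0,0,0,0,0.174],[0,0,0,0,0,0.174],[0,0,0,0,0,0.174],[0,0,0,0,0,0.174],[0,0,0,0,0,0.174],[0,0,0,0,0,0.175],[2.92,-1.78,3.41,0,0,0],[2.92,-1.78,3.41,0,0,0],[2.92,-1.78,3.41,0,0,0],[2.92,-1.78,3.41,0,0,0],[2.92,-1.78,3.41,0,0,0],[2.92,-1.78,3.41,0,0,0],[2.92,-1.78,3.41,0,0,0]],
  ],
  fingers=100,
)

```text
time: 8.25
position: [549.0, 7.6, 218.1]
tool_rot: [0.956, 0.293, 0.0, -0.0]
ft_force: [-0.0, 0.4, 0.6]
grip_width: 85.4
grasp_force: 0.0
```

```bash
python3 - <<'E'
from h import *
c=np.load('pics/t2.npz')
vv,uu=np.mgrid[200:230,305:340]
W=np.array([px('t2',u,v) for u,v in zip(uu.ravel(),vv.ravel())])
s=W[(W[:,2]>24)&(W[:,2]<44)]; r=cv2.minAreaRect(s[:,:2].astype(np.float32)); print(len(s),r,s.mean(0))
q=s[:,:2]-s[:,:2].mean(0); w,v=np.linalg.eigh(q.T@q/len(q)); print(np.sqrt(12*w),np.degrees(np.arctan2(v[1,1],v[0,1])))
# fence column depth in t2, station frame
for v in range(190,226,1): p=px('t2',381,v); print(v,inst(p),p[2],end=' | ')
go([*s.mean(0)[:2],75],np.radians(-56))
E
```

```text
205 ((545.5628051757812, 6.890666961669922), (44.64244842529297, 56.25212860107422), 33.84259796142578) [544.75073171   7.03268293  33.80341463]
[44.66295332 56.87367363] 124.30560960806875
190 [106.3  -3.8] 19.7 | 191 [103.2  -4. ] 17.1 | 192 [99.  -3.2] 20.0 | 193 [95.  -2.7] 22.3 | 194 [91.5 -2.4] 22.0 | 195 [89.3 -3.3] 14.6 | 196 [85.1 -2.5] 17.9 | 197 [81.  -1.8] 20.9 | 198 [77.4 -1.5] 21.0 | 199 [73.2 -0.7] 24.2 | 200 [69.8 -0.6] 23.3 | 201 [67. -1.] 19.0 | 202 [62.6 -0. ] 23.6 | 203 [60.5 -1.1] 15.6 | 204 [55.7  0.2] 22.2 | 205 [49.6  3.1] 38.8 | 206 [46.5  2.9] 36.3 | 207 [41.8  4.5] 43.8 | 208 [38.4  4.6] 43.3 | 209 [37.   2.6] 28.8 | 210 [35.2  1.1] 17.2 | 211 [31.   2.1] 22.2 | 212 [27.2  2.6] 24.0 | 213 [24.3  2.2] 19.7 | 214 [21.4  1.8] 15.4 | 215 [16.6  3.5] 24.5 | 216 [13.   3.8] 24.8 | 217 [11.2  2.1] 12.1 | 218 [6.4 3.8] 21.8 | 219 [2.2 4.9] 26.6 | 220 [0.3 3.2] 14.4 | 221 [-4.1  4.5] 21.2 | 222 [-7.9  5.1] 23.2 | 223 [-11.    4.8] 20.0 | 224 [-14.6   5.2] 20.6 | 225 [-18.5   6.1] 24.7 | t 8.25 pos [549.    7.6 218.1] st [ 29.4 212.4] F [-0.   0.4  0.6] w 85.4 gf 0.0
shift cm [-0.39 -0.19 14.31]
turn [-0.    -0.     0.001]
```

Request:
carry_out(
  motion=[
    [[-0.37,-0.18,2,0,0,0],[0,0,4,0,0,0],[0,0,4,0,0,0],[0,0,2.5,0,0,0],[0,0,1.5,0,0,0],[0,0,0.3,0,0,0]],
  ],
)

```text
time: 9.0
position: [543.9, 5.8, 75.7]
tool_rot: [0.956, 0.293, -0.001, -0.0]
ft_force: [0.5, -0.0, 0.7]
grip_width: 85.0
grasp_force: 0.0
```

Request:
carry_out(
  motion=[
    [[0,0,0,0,0,0],[0,0,0,0,0,0],[0,0,0,0,0,0],[0,0,0,0,0,0],[0,0,0,0,0,0]],
  ],
  fingers=30,
  grip_force=30,
)

```text
time: 9.62
position: [544.9, 5.4, 77.8]
tool_rot: [0.956, 0.293, 0.001, 0.001]
ft_force: [0.7, 0.5, 6.5]
grip_width: 55.2
grasp_force: 33.5
```

Request:
carry_out(
  motion=[
    [[0,0,-1,0,0,0],[0,0,-3,0,0,0],[0,0,-4,0,0,0],[0,0,-4,0,0,0],[0,0,0,0,0,0.176],[0,0,0,0,0,0.176],[0,0,0,0,0,0.176],[0,0,0,0,0,0]],
  ],
)

```text
time: 10.62
position: [543.4, 5.8, 196.5]
tool_rot: [0.999, 0.034, -0.001, -0.0]
ft_force: [-0.8, -0.2, -3.6]
grip_width: 55.3
grasp_force: 33.3
```

```bash
sed -i 's/YAW=0.066/YAW=0.064/' h.py; python3 - <<'E'
from h import *
go([*st(0,0),165],YAW-np.pi/2)
E
```

```text
t 10.625 pos [543.4   5.8 196.5] st [ 23.2 211. ] F [-0.8 -0.2 -3.6] w 55.3 gf 33.3
shift cm [-2.41 21.09  3.15]
turn [-0.     0.001  0.004]
```

Request:
carry_out(
  motion=[
    [[-0.48,4.22,0,0,0,0],[-0.48,4.22,0,0,0,0],[-0.48,4.22,0,0,0,0],[-0.48,4.22,0.6,0,0,0],[-0.48,4.22,2.6,0,0,0],[0,0,0,0,0,0]],
  ],
)

```text
time: 11.38
position: [532.6, -208.9, 162.5]
tool_rot: [0.999, 0.033, -0.002, -0.001]
ft_force: [-0.3, 1.2, -3.3]
grip_width: 55.4
grasp_force: 33.9
```

```bash
python3 - <<'E'
from h import *
go([*st(0,0),97],YAW-np.pi/2)
shot('scene','s3')
a=cv2.imread('pics/s3.png')[170:330,140:350]
cv2.imwrite('pics/c4.png',cv2.resize(cv2.convertScaleAbs(a,alpha=1.4,beta=10),None,fx=3.75,fy=3.75,interpolation=cv2.INTER_CUBIC))
E
```

```text
t 11.375 pos [ 532.6 -208.9  162.5] st [-1.2 -2.5] F [-0.3  1.2 -3.3] w 55.4 gf 33.9
shift cm [ 0.15 -0.24  6.55]
turn [-0.002  0.003  0.003]
```

View pics/c4.png

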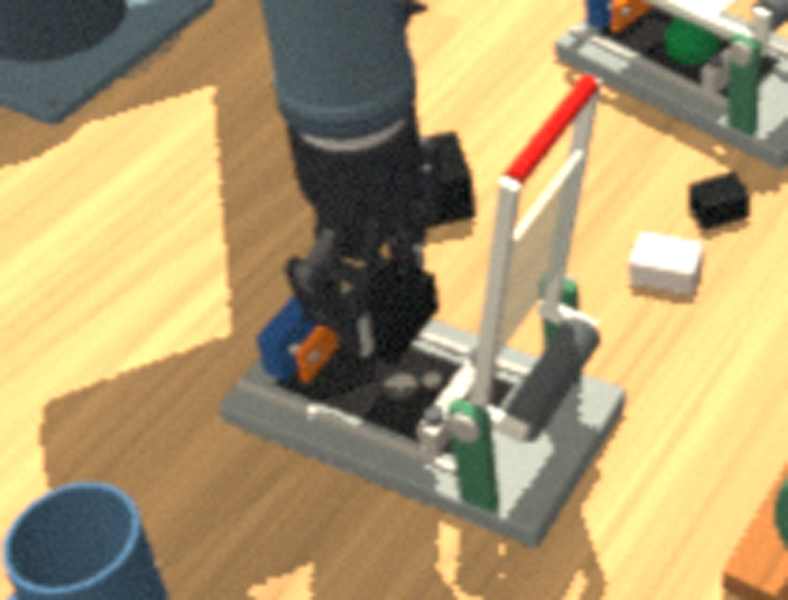

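The picture shows the blank held above the open bed, between the pad at (318,350) and the fence, with the gripper clear of the shield. Lowering.

Request:
carry_out(
  motion=[
    [[0.15,-0.24,2,0,0,0],[0,0,2,0,0,0],[0,0,1.2,0,0,0],[0,0,0.6,0,0,0],[0,0,0.3,0,0,0],[0,0,0,0,0,0],[0,0,0,0,0,0]],
  ],
)

```text
time: 12.3
position: [535.7, -204.2, 104.2]
tool_rot: [0.999, 0.033, 0.0, 0.0]
ft_force: [-1.1, 0.5, -4.5]
grip_width: 55.5
grasp_force: 33.9
```

Request:
carry_out(
  motion=[
    [[0,0.1,0.2,0,0,0],[0,0,0.15,0,0,0],[0,0,0.1,0,0,0],[0,0,0,0,0,0]],
  ],
)

```text
time: 12.8
position: [535.4, -205.0, 99.0]
tool_rot: [0.999, 0.033, -0.0, -0.0]
ft_force: [-0.4, 0.5, -3.7]
grip_width: 55.3
grasp_force: 33.9
```

Request:
carry_out(
  motion=[
    [[0,0,0.1,0,0,0],[0,0,0.1,0,0,0],[0,0,0,0,0,0]],
  ],
)

```text
time: 13.18
position: [535.5, -205.0, 97.9]
tool_rot: [0.999, 0.033, 0.0, 0.0]
ft_force: [-2.5, 1.5, 4.7]
grip_width: 55.3
grasp_force: 34.8
```

Fz has turned positive, so the blank is on the bed. Releasing and rising.

Request:
carry_out(
  motion=[
    [[0,0,0,0,0,0],[0,0,0,0,0,0],[0,0,0,0,0,0],[0,0,0,0,0,0]],
  ],
  fingers=95,
)

```text
time: 13.68
position: [535.5, -205.1, 97.0]
tool_rot: [0.999, 0.033, -0.0, 0.0]
ft_force: [-0.8, -0.0, 0.9]
grip_width: 80.7
grasp_force: 0.0
```

Request:
carry_out(
  motion=[
    [[0,0,-2,0,0,0],[0,0,-4,0,0,0],[-2,0,-4,0,0,0],[-4,0,-2,0,0,0],[-5,0,0,0,0,0],[-4,0,0,0,0,0],[0,0,0,0,0,0]],
  ],
  fingers=95,
)

```text
time: 14.55
position: [383.7, -214.6, 217.2]
tool_rot: [0.999, 0.032, -0.0, -0.0]
ft_force: [0.4, -1.0, 0.1]
grip_width: 80.7
grasp_force: 0.0
```

```bash
python3 - <<'E'
from h import *
go([*st(-130,0),100],YAW-np.pi/2)
shot('scene','s4');shot('top','t4')
a=cv2.imread('pics/s4.png')[210:310,180:310]; b=cv2.imread('pics/t4.png')[180:260,350:420]
a=cv2.resize(a,(520,400),interpolation=cv2.INTER_CUBIC); b=cv2.resize(b,(280,320),interpolation=cv2.INTER_CUBIC)
o=np.zeros((400,800,3),np.uint8); o[:,:520]=a; o[:320,520:]=b
cv2.imwrite('pics/c5.png',cv2.convertScaleAbs(o,alpha=1.5,beta=15))
E
```

```text
t 14.55 pos [ 383.7 -214.6  217.2] st [-150.2    1.3] F [ 0.4 -1.   0.1] w 80.7 gf 0.0
shift cm [ 2.03  0.13 11.72]
turn [-0.     0.001  0.001]
```

View pics/c5.png

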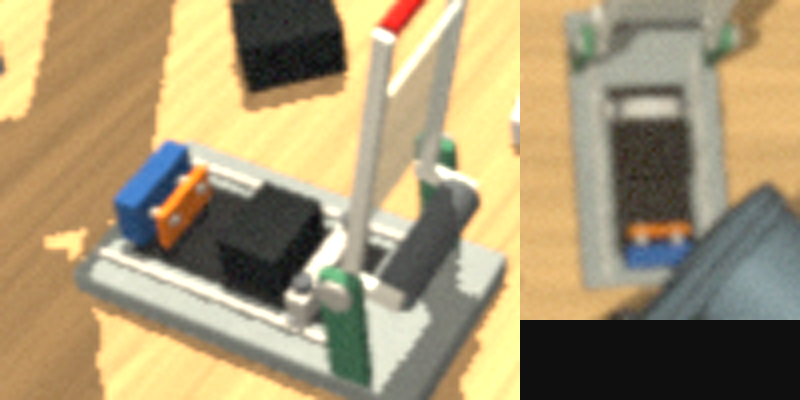

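The blank lies flat and square in the bed between the pad and the fence: left view at (270,245), right view at (652,165). Next I'll close the fingers and go down in front of the jaw.

Request:
carry_out(
  motion=[
    [[0.5,0.12,1,0,0,0],[0.5,0,4,0,0,0],[0.4,0,4,0,0,0],[0,0,2,0,0,0],[0,0,0.4,0,0,0],[0,0,0,0,0,0],[0,0,0,0,0,0]],
  ],
  fingers=0,
)

```text
time: 15.52
position: [400.6, -215.7, 103.9]
tool_rot: [0.999, 0.034, 0.001, 0.001]
ft_force: [0.0, -0.3, -0.7]
grip_width: 0.2
grasp_force: 0.0
```

Request:
carry_out(
  motion=[
    [[0.5,0,0,0,0,0],[0.5,0,0,0,0,0],[0.5,0,0,0,0,0],[0.5,0,0,0,0,0],[0.5,0,0,0,0,0],[0.5,0,0,0,0,0]],
  ],
)

```text
time: 16.27
position: [430.1, -213.2, 103.1]
tool_rot: [0.999, 0.033, -0.0, -0.0]
ft_force: [0.2, -1.2, -0.3]
grip_width: 0.2
grasp_force: 0.0
```

Request:
carry_out(
  motion=[
    [[0.4,0,0,0,0,0],[0.4,0,0,0,0,0],[0.4,0,0,0,0,0],[0.4,0,0,0,0,0]],
  ],
)

```text
time: 16.77
position: [443.9, -212.3, 103.0]
tool_rot: [0.999, 0.034, -0.002, -0.0]
ft_force: [-9.3, -3.1, 6.6]
grip_width: 0.3
grasp_force: 5.1
```

Request:
carry_out(
  motion=[
    [[0.4,0,0,0,0,0],[0.4,0,0,0,0,0],[0.4,0,0,0,0,0],[0.4,0,0,0,0,0],[0.4,0,0,0,0,0],[0.4,0,0,0,0,0],[0.4,0,0,0,0,0]],
  ],
)

```text
time: 17.65
position: [471.7, -210.5, 103.0]
tool_rot: [0.999, 0.034, -0.002, -0.0]
ft_force: [-9.2, -3.0, 6.2]
grip_width: 0.0
grasp_force: 5.1
```

```bash
python3 - <<'E'
from h import *
go([*st(-47,0),103],YAW-np.pi/2)
shot('scene','s5')
a=cv2.imread('pics/s5.png')[210:310,180:310]
cv2.imwrite('pics/c6.png',cv2.convertScaleAbs(cv2.resize(a,(780,600),interpolation=cv2.INTER_CUBIC),alpha=1.5,beta=15))
E
```

```text
t 17.65 pos [ 471.7 -210.5  103. ] st [-62.1  -0.2] F [-9.2 -3.   6.2] w 0.0 gf 5.1
shift cm [ 1.51 -0.01 -0.  ]
turn [-0.001  0.005  0.003]
```

View pics/c6.png

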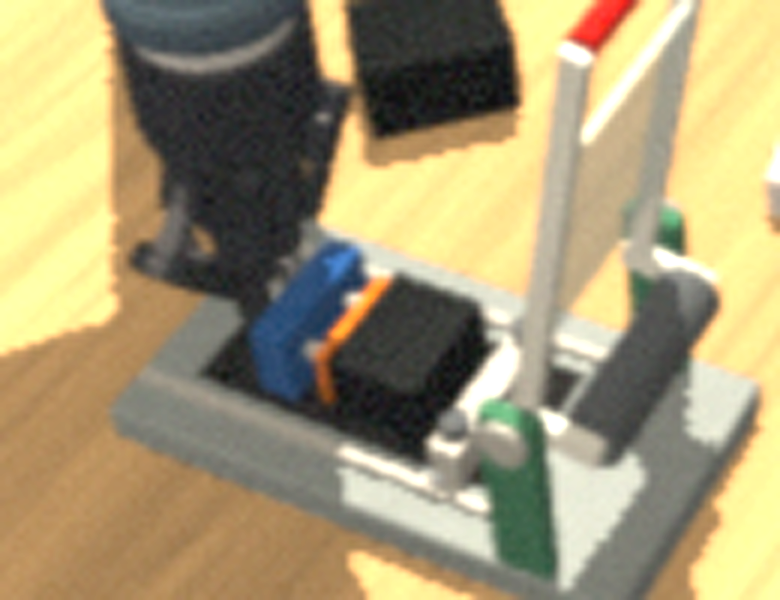

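The pad at (350,340) has nearly met the blank, and a small gap to the fence remains at (490,375). From here, smaller steps with force checks.

Request:
carry_out(
  motion=[
    [[0.2,0,0,0,0,0],[0.2,0,0,0,0,0],[0.2,0,0,0,0,0]],
  ],
)

```text
time: 18.08
position: [477.2, -210.1, 103.0]
tool_rot: [0.999, 0.034, -0.003, -0.0]
ft_force: [-12.1, -2.7, 9.2]
grip_width: -0.1
grasp_force: 6.2
```

Request:
carry_out(
  motion=[
    [[0.15,0,0,0,0,0],[0.15,0,0,0,0,0]],
  ],
)

```text
time: 18.32
position: [480.1, -209.9, 103.0]
tool_rot: [0.999, 0.034, -0.003, -0.0]
ft_force: [-12.4, -3.7, 8.4]
grip_width: 0.4
grasp_force: 6.2
```

Request:
carry_out(
  motion=[
    [[0.1,0,0,0,0,0],[0.1,0,0,0,0,0]],
  ],
)

```text
time: 18.58
position: [482.1, -209.8, 103.0]
tool_rot: [0.999, 0.034, -0.003, -0.0]
ft_force: [-12.1, -2.8, 7.9]
grip_width: 0.3
grasp_force: 6.2
```

Request:
carry_out(
  motion=[
    [[0.1,0,0,0,0,0],[0.1,0,0,0,0,0]],
  ],
)

```text
time: 18.82
position: [484.1, -209.6, 103.0]
tool_rot: [0.999, 0.034, -0.003, -0.0]
ft_force: [-13.2, -3.7, 9.1]
grip_width: -0.1
grasp_force: 6.2
```

Request:
carry_out(
  motion=[
    [[0.1,0,0,0,0,0],[0.1,0,0,0,0,0]],
  ],
)

```text
time: 19.08
position: [486.0, -209.5, 103.0]
tool_rot: [0.999, 0.034, -0.003, -0.0]
ft_force: [-12.0, -4.8, 8.5]
grip_width: 0.2
grasp_force: 6.3
```

Request:
carry_out(
  motion=[
    [[0.1,0,0,0,0,0],[0.1,0,0,0,0,0]],
  ],
)

```text
time: 19.32
position: [487.6, -209.4, 103.0]
tool_rot: [0.999, 0.034, -0.004, -0.0]
ft_force: [-15.0, -3.5, 10.3]
grip_width: -0.3
grasp_force: 7.5
```

Request:
carry_out(
  motion=[
    [[0.1,0,0,0,0,0],[0.1,0,0,0,0,0]],
  ],
)

```text
time: 19.58
position: [489.1, -209.3, 103.0]
tool_rot: [0.999, 0.034, -0.004, -0.001]
ft_force: [-16.9, -4.5, 11.7]
grip_width: 0.0
grasp_force: 8.6
```

Request:
carry_out(
  motion=[
    [[0.1,0,0,0,0,0],[0.1,0,0,0,0,0]],
  ],
)

```text
time: 19.82
position: [490.6, -209.2, 103.0]
tool_rot: [0.999, 0.034, -0.005, -0.001]
ft_force: [-21.1, -5.6, 14.2]
grip_width: 0.7
grasp_force: 10.8
```

The force rose steadily from 12 to 21 N, about 10 N of it jaw friction, so the pad is well squeezed. Backing off and checking.

Request:
carry_out(
  motion=[
    [[-0.3,0,0,0,0,0],[-1,0,0,0,0,0],[-3,0,0,0,0,0],[-4,0,-1,0,0,0],[-3,0,-4,0,0,0],[0,0,-5,0,0,0],[0,0,0,0,0,0],[0,0,0,0,0,0]],
  ],
)

```text
time: 20.82
position: [381.7, -216.2, 202.8]
tool_rot: [0.999, 0.033, 0.0, -0.0]
ft_force: [0.0, 0.4, -0.3]
grip_width: 0.1
grasp_force: 0.0
```

```bash
python3 - <<'E'
from h import *
go([*st(-130,0),200],YAW-np.pi/2)
shot('scene','s6')
a=cv2.imread('pics/s6.png')[210:310,180:310]
cv2.imwrite('pics/c7.png',cv2.convertScaleAbs(cv2.resize(a,(780,600),interpolation=cv2.INTER_CUBIC),alpha=1.5,beta=15))
E
```

```text
t 20.825 pos [ 381.7 -216.2  202.8] st [-152.3   -0.2] F [ 0.   0.4 -0.3] w 0.1 gf 0.0
shift cm [ 2.23 -0.01  0.28]
turn [ 0.    -0.     0.003]
```

View pics/c7.png

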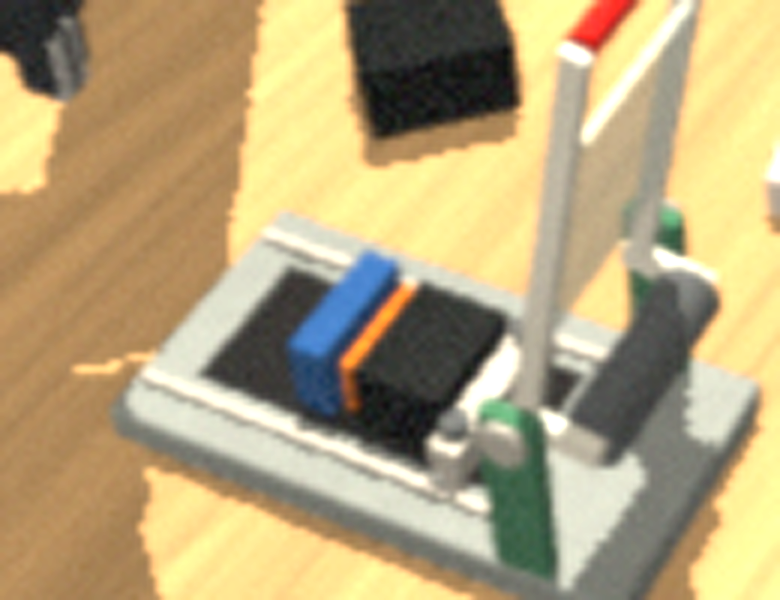

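The blank now sits tight between the pad and the fence, and the jaw-to-pad gap at (345,370) is clearly smaller than before. The shield is up and the robot is clear, so I'm handing in.

```bash
python3 -c "
from workcell import manip
print(manip.hand_in())"
```

```text
the job is handed in; nothing more can be done
None
```

I handed the job in at about 21 s (no verdict was returned): station b's shield rests open, and the black blank lies flat and let go in its bed, clamped tight against the fence with the pad well squeezed (about 10 N, estimated from the push force); I did not touch station a or the things on the bench.

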